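# Slide a cover plate out to its red line over the edge of a bench step

### The job

Push the flat aluminium plate along the plywood step, out over the step's blue-faced edge, and stop when the red line across the plate lies right above that edge along its whole length, so that the strip beyond the line sticks out square and ready to be filed. Only push or slide the plate with the fingers: do not pick it up, tip it or let it fall off the step. Leave the things standing round the step where they are.

Things in the scene. Friction and masses are not known exactly. Their poses are not given: they have to be found in the camera images.
- step_edge (a point): Middle of the top edge of the blue face of the fixed plywood step (block 230 mm long, 160 wide, 40 high; its flat top is 40 mm above the worktop). Axes: x points level out of the blue face, away from the step, the way the plate must overhang (roughly to the robot's right); y along the edge; z up. The step reaches 230 mm back in -x and 80 mm either way in y.
- cover_plate: Loose flat aluminium plate, 120 (x) by 110 (y) by 6 mm thick, about 0.23 kg, small black screw holes in the corners, 4 mm wide red line across it. Origin: centre of its underside; front edge at x = +60 mm, back edge at x = -60 mm, red line along y at x = +20 mm. Starts flat on the step, up to 16 degrees out of square, front edge towards the blue face but not over it. Slides with dry friction, stays where left.
- line_left (a point): The end of the red line at y = +55 mm on the plate's top face (6 mm above the plate's underside); axes as the plate's.
- line_right (a point): The end of the red line at y = -55 mm on the plate's top face; axes as the plate's.
- tea_tin: Bystander: green and grey round tin, 74 mm across, 92 mm high, loose on the worktop. Origin: centre of its underside.
- grey_cap: Bystander: dark grey round bottle cap, 69 mm across, 24 mm high, loose on the worktop. Origin: centre of its underside.
- ball_valve: Bystander: brass ball valve with a red lever, 32 x 115 x 49 mm, long side along its y, loose on the worktop. Origin: at the height of its underside, within its length.
- tape_roll: Bystander: white roll of tape lying flat, 52 mm across, 15 mm high, loose on the worktop. Origin: centre of its underside.
Not all that is in view belongs to the job. Several things have the shape of the cover_plate; the one meant has the colours described above.

How it is judged (in metres and radians):
At the end, for the whole second after the job is handed in: The plate lies flat and still on the step, and both ends of its red line are within 6 mm of the vertical plane of the step's blue-faced edge (so it overhangs by 40 mm and is square to the edge) (x of line_left in the frame of step_edge between -0.006 and 0.006 m and x of line_right in the frame of step_edge between -0.006 and 0.006 m and z of cover_plate in the frame of step_edge between -0.003 and 0.003 m and angle between cover_plate's own z axis and vertical below 0.04 rad and linear speed of cover_plate below 0.01 m/s); the robot touches nothing.
It fails at once if the plate is lifted off the step (z of cover_plate in the frame of step_edge above 0.008 m).
It fails at once if the plate is tipped or falls off the step (angle between cover_plate's own z axis and vertical above 0.15 rad or z of cover_plate in the frame of step_edge below -0.015 m).
It fails at once if a thing standing round the step is moved by more than 15 mm (distance of any of tea_tin, grey_cap, ball_valve, tape_roll from where it was at the start of the episode above 0.015 m).
It also fails if it takes over 42 s, if anything falls off the work surface, if the arm or the gripper's body presses on something with over 40 N, if the wrist force passes 120 N, or if a joint passes its speed limit or range.

### The arm

A 6-joint arm with a two-finger parallel gripper is mounted at the origin on a cart in front of the work surface, level with it; the furniture and walls round the work are solid. World frame = base frame: x ahead of the robot, y to its left, z up, the work surface at z = 0. Lengths are in m, angles in degrees, forces in N, time in s.
With the tool pointing down it reaches from about 0.25 to 0.775 m from the base axis. Payload 8.9 kg.
Tool frame: the origin (TCP) lies midway between the tips of the shut fingers; the grasp point (between the pads) lies 19 mm behind it; z points along the fingers, x is the direction in which the jaws open and shut, and the axes are right-handed (so a half turn about z gives the same grasp; the last joint's range is limited). The gripper opens to 85 mm and grips with 20 to 120 N. Pads are 22 mm wide; open, the fingers measure 114 mm over their backs; the gripper's body (76 mm by 85 mm) begins 54 mm behind the grasp point. The pads swing forward as they close: fully open they stand 13 mm farther back than shut.
Start: joints at [57.966, 16.656, -8.789, 64.555, 0, 82.019], TCP at [0.214, 0.479, 0.231] pointing down, gripper open.
Joint ranges: [-144.48, 144.48], [-52.06, 99.96], [-74.48, 78.29], [-112.23, 115.85], [-86.99, 84.42], [-180, 180]. Speed limits (degrees/s): [127.2, 127.2, 159.86, 180, 180, 180].

### API

Orientations are given as a 3x3 rotation matrix whose columns are the frame's x, y, z axes.
In Python, from workcell import * gives the robot as it stands. The module is installed in compiled form; this text tells all that it offers.
- The arm moves only by the tool servo_tool, never from a script. Its argument "steps" is a list of rows, each a list of 2 entries, a list of its own where there are three numbers: the shift along the tool's x, y, z in mm, then the turn about the tool's z in rad. A call has 1 to 20 rows; each row shifts and turns the commanded pose from where the row before left it, along the tool's axes as they then stand; what a row does not reach is not made up. A row lasts 1/12 s, in which the tool goes at most 41.7 mm and 7.16 degrees, less where a joint would pass 70% of its speed; a pose out of reach is approached as far as the arm can. A call with a gripper value outside its range is refused whole. "claw" is the finger opening in mm, from 0 to 85.4, set as the call begins (left out, the last holds). The fingers move at their own pace and stop on an object; "force" is the grip in N (left out, the last holds). Time passes only in rows, so rows that do not move let the fingers close. It gives the time, the measured TCP pose, the force and the opening at its end, in the units of the state.
- state(): the state, without advancing time (a new reading comes with each control period).
- grab_frame(name): name is "side" or "top" or "wrist"; returns the picture (400x640x3 uint8, red, green, blue); there is no depth.
- get_calibration(name): a dict with "mtx" (3x3 intrinsics, pixels), "rvec" (rotation vector, rad) and "tvec" (3), from world to camera coordinates, as OpenCV has them. Camera axes: x right, y down, z forward; pixel columns grow to the right and rows downward; lengths in m; the calibration is good to about 2 mm. A picture is of the moment at which its call begins: read the wrist's pose just before it. get_calibration takes no time and is no camera call; for the wrist camera it gives the pose at the moment of the call.
- finish_job(): hands the job in, once; it reports no verdict.
Trained networks look in the newest picture that a camera, given by its name, has taken for a name from the list of things; names that differ only in an ending like _2 or _b are one class to them, and where a whole thing is asked for, a point or a joint stands for the part that bears it (a point fixed in the world has none). Each returns a list of dicts, best first, with "confidence" (0 to 1); they miss things now and then, are a little off and sometimes report something else, mostly with a low value. They report only what shows in the picture. A call takes as long as a camera call. They do not tell look-alikes from the thing itself.
- silhouettes(camera, thing): "pixels" (400x640 bool, what is visible of it) and "at" ([column, row] in pixels, amid what is visible of it).
- place_of(camera, thing): "at" ([column, row] in pixels: a listed point, or the origin of a listed thing).
The state is a dict: "clock": time; "joint_pos": joint angles; "qd": joint speeds; "joint_torque": joint torques, N m; "position": TCP position; "tcp_rot": TCP orientation; "force": force on the tool from outside, world axes, zero at the start; "torque": the same for the moment, N m; "gripper_width": finger opening in m.
Only numpy, scipy, OpenCV 4.12 (cv2) and the standard library are available. Lean on these libraries where they do the work, as an engineer would, in place of code of your own. Each camera call takes 0.05 s, during which the arm holds its last target.

## Working session

There is one attempt and no reset: what is moved stays moved. The work goes in short steps, Python scripts to look and compute and a tool call to move; the robot and the scene stay as the last step left them, time stands still between calls to the robot, and variables do not carry over. Pictures are saved under pics/ and viewed, and the job is handed in when it is done.

Besides the shell and the picture viewer there is one more tool, called after "Request:" by a JSON object that holds its "op" and its "data", one argument or row to a line. servo_tool: Moves the arm, as the interface text tells. Its arguments: {"type":"object","properties":{"steps":{"type":"array"},"claw":{"type":"number"},"force":{"type":"number"}},"required":["steps"]}

```bash
mkdir -p pics; python3 - <<'E'
from workcell import *
import cv2
s=state();print(s['clock'],s['position'],s['tcp_rot'],s['gripper_width'])
for n in ["side","top","wrist"]:
    im=grab_frame(n);cv2.imwrite(f"pics/a_{n}.png",im[:,:,::-1])
    c=get_calibration(n);print(n,c)
    for t in ["cover_plate","step_edge","line_left","line_right"]:
        print(t,[(r['at'],round(r['confidence'],2)) for r in place_of(n,t)])
print(state()['clock'])
E
```

```text
0.0 [0.2137258  0.47904781 0.23074512] [[ 4.07533486e-01  9.13190009e-01 -6.81659134e-04]
 [ 9.13189365e-01 -4.07534018e-01 -1.09898411e-03]
 [-1.28138060e-03 -1.74611047e-04 -9.99999164e-01]] 0.08539032658532716
side {'mtx': array([[419.88197362,   0.        , 320.15748986],
       [  0.        , 419.88197362, 201.92651982],
       [  0.        ,   0.        ,   1.        ]]), 'rvec': array([ 2.19538099, -0.47445451,  0.21203223]), 'tvec': array([-0.4759564 ,  0.19338003,  1.08694441])}
cover_plate [([332.0, 223.5], 0.98), ([278.9, 188.3], 0.89), ([350.7, 220.6], 0.56)]
step_edge [([355.2, 245.6], 0.68), ([328.9, 222.0], 0.5)]
line_left [([275.7, 178.2], 0.9), ([350.4, 218.6], 0.72)]
line_right [([300.8, 194.4], 0.7), ([317.7, 226.9], 0.68)]
top {'mtx': array([[500.76751582,   0.        , 313.00026136],
       [  0.        , 500.76751582, 207.74042929],
       [  0.        ,   0.        ,   1.        ]]), 'rvec': array([ 2.16493474, -2.21256895,  0.06328544]), 'tvec': array([0.01749443, 0.52197214, 1.5135098 ])}
cover_plate [([252.4, 222.1], 0.96), ([333.8, 206.2], 0.61)]
step_edge [([375.5, 201.6], 0.65)]
line_left [([340.5, 185.4], 0.74), ([236.2, 221.9], 0.64)]
line_right [([343.3, 221.9], 0.91), ([267.0, 204.8], 0.68)]
wrist {'mtx': array([[345.96134013,   0.        , 319.89508109],
       [  0.        , 345.96134013, 197.71473671],
       [  0.        ,   0.        ,   1.        ]]), 'rvec': array([-2.4192833 , -1.56914787, -0.23435131]), 'tvec': array([-0.52527597, -0.03737919,  0.38019326])}
cover_plate []
step_edge []
line_left []
line_right []
0.75
```

View pics/a_side.png

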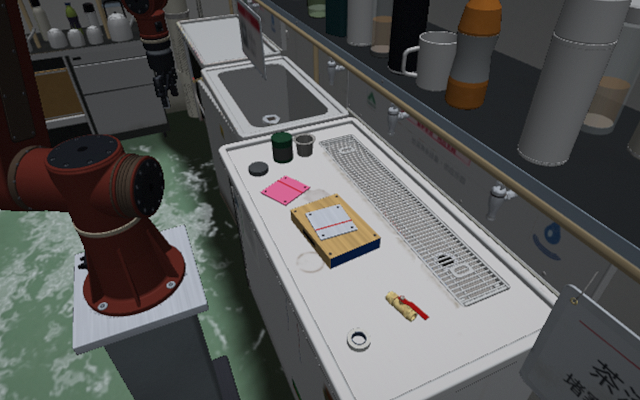

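View pics/a_top.png

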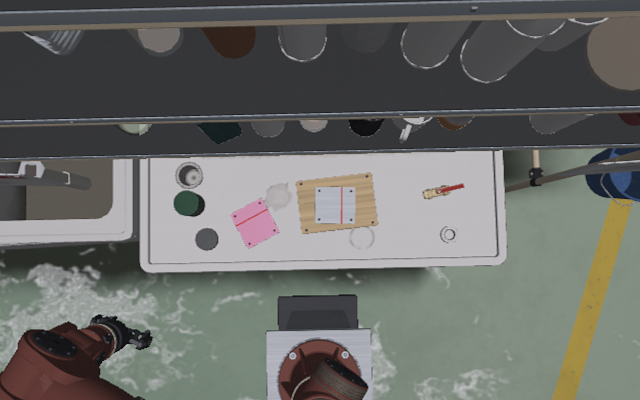

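```bash
python3 - <<'E'
import cv2
im=cv2.imread('pics/a_top.png')
cv2.imwrite('pics/a_topz.png',cv2.resize(im[130:290,210:420],None,fx=3.6,fy=3.6,interpolation=cv2.INTER_CUBIC))
im=cv2.imread('pics/a_side.png')
cv2.imwrite('pics/a_sidez.png',cv2.resize(im[140:300,220:420],None,fx=3.6,fy=3.6,interpolation=cv2.INTER_CUBIC))
E
```

```text
(no output)
```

View pics/a_topz.png

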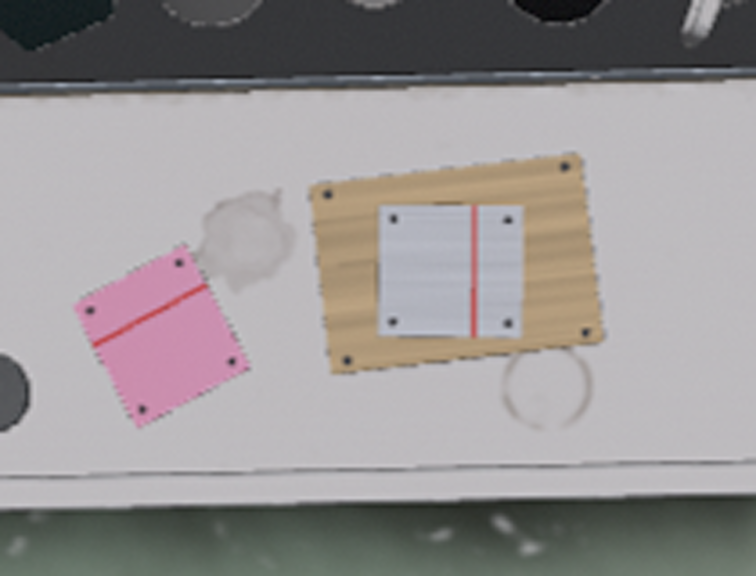

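View pics/a_sidez.png

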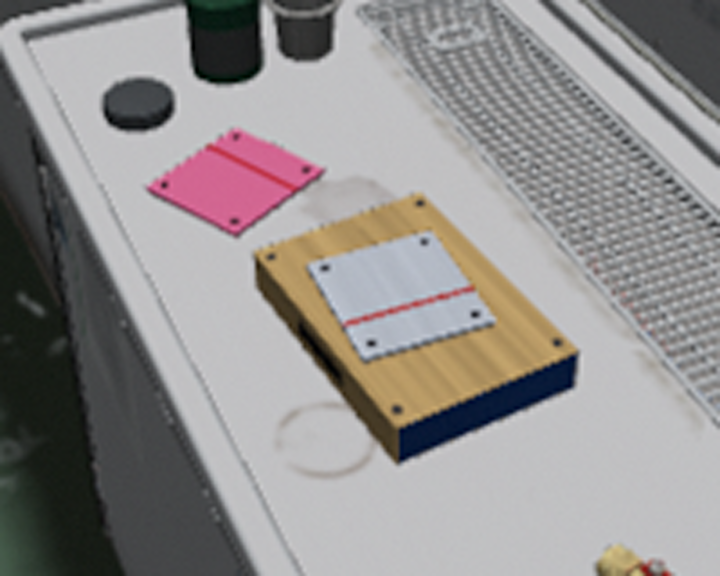

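The pictures show the silver plate on the plywood step, with its red line at about (342, 205) in the top view. The blue face is on the right, around (375, 200). The pink plate on the left is the decoy. Next I'll triangulate.

```bash
cat > h.py <<'E'
import numpy as np, cv2
from workcell import *
def ray(c,uv):
    p=cv2.undistortPoints(np.array([[uv]],float),c['mtx'],None)[0,0]
    R=cv2.Rodrigues(c['rvec'])[0]
    o=-R.T@np.ravel(c['tvec']); d=R.T@np.array([p[0],p[1],1.]); return o,d
def onz(c,uv,z):
    o,d=ray(c,uv); return o+d*(z-o[2])/d[2]
def tri(a,ua,b,ub):
    o1,d1=ray(a,ua);o2,d2=ray(b,ub)
    s=np.linalg.lstsq(np.stack([d1,-d2],1),o2-o1,rcond=None)[0]
    p,q=o1+s[0]*d1,o2+s[1]*d2; return (p+q)/2,np.linalg.norm(p-q)
def proj(c,P): return cv2.projectPoints(np.array(P,float).reshape(-1,3),c['rvec'],c['tvec'],c['mtx'],None)[0][:,0]
E
python3 - <<'E'
from h import *
np.set_printoptions(precision=4,suppress=True)
T=get_calibration('top');S=get_calibration('side')
t=lambda u,v:(210+u/3.6-.36,130+v/3.6-.36); s=lambda u,v:(220+u/3.6-.36,140+v/3.6-.36)
P=dict(eFar=((580,154),(578,352)),eNear=((604,338),(398,430)),bFar=((312,186),(420,196)),bNear=((332,374),(256,254)),
 pBL=((378,336),(309,265)),pTL=((379,205),(432,233)),pTR=((523,206),(495,323)),pBR=((523,337),(368,361)),lL=((474,206),(475,289)),lR=((474,337),(347,323)))
for k,(a,b) in P.items():
    print(k,*tri(T,t(*a),S,s(*b)),onz(T,t(*a),.046 if k[0] in'pl' else .04),onz(S,s(*b),.046 if k[0] in'pl' else .04))
for th,z in [('tea_tin',0),('grey_cap',0),('ball_valve',0),('tape_roll',0)]:
    for n,c in (('top',T),('side',S)):
        r=place_of(n,th); print(th,n,[(onz(c,x['at'],z)[:2],round(x['confidence'],2)) for x in r[:2]])
E
```

```text
eFar [ 0.6237 -0.1706  0.0383] 0.000570495890724245 [ 0.6237 -0.1705  0.04  ] [ 0.6223 -0.172   0.04  ]
eNear [ 0.4682 -0.186   0.0368] 0.0022328857030101366 [ 0.4691 -0.186   0.04  ] [ 0.4658 -0.1885  0.04  ]
bFar [0.6013 0.055  0.0376] 0.0014352090026217485 [0.6017 0.0547 0.04  ] [0.5992 0.0524 0.04  ]
bNear [0.4447 0.041  0.038 ] 0.0013359122870740833 [0.4441 0.0411 0.04  ] [0.4446 0.0384 0.04  ]
pBL [0.4755 0.0019 0.045 ] 0.0015756288848229663 [0.4747 0.0021 0.046 ] [0.4758 0.0005 0.046 ]
pTL [ 0.5842 -0.0011  0.0434] 0.00017834312993504845 [ 0.5839 -0.0011  0.046 ] [ 0.5828 -0.0041  0.046 ]
pTR [ 0.5799 -0.1209  0.0436] 0.001496716844263006 [ 0.5804 -0.1211  0.046 ] [ 0.5779 -0.123   0.046 ]
pBR [ 0.4725 -0.1187  0.0444] 0.002532406672242225 [ 0.4712 -0.1181  0.046 ] [ 0.473  -0.1207  0.046 ]
lL [ 0.582  -0.0806  0.0454] 0.0014208481160263558 [ 0.5813 -0.0802  0.046 ] [ 0.5824 -0.0814  0.046 ]
lR [ 0.4733 -0.0778  0.0485] 0.002691709029319997 [ 0.4721 -0.0775  0.046 ] [ 0.4757 -0.0756  0.046 ]
tea_tin top [(array([0.4381, 0.3251]), 0.31)]
tea_tin side [(array([0.5332, 0.3756]), 0.71), (array([ 0.486 , -0.0285]), 0.19)]
grey_cap top [(array([0.4442, 0.3244]), 0.92)]
grey_cap side [(array([0.4323, 0.3336]), 0.53)]
ball_valve top [(array([ 0.5719, -0.3902]), 0.53), (array([ 0.5299, -0.0477]), 0.25)]
ball_valve side [(array([ 0.5733, -0.1343]), 0.51)]
tape_roll top [(array([ 0.4339, -0.406 ]), 0.66)]
tape_roll side [(array([ 0.4344, -0.4111]), 0.8)]
```

Request:
{"op": "servo_tool", "data": {
  "steps": [
    [[-15.8,25.8,0],0],
    [[-15.8,25.8,0],0],
    [[-15.8,25.8,0],0],
    [[-15.8,25.8,0],0],
    [[-15.8,25.8,0],0],
    [[-15.8,25.8,0],0],
    [[-15.8,25.8,0],0],
    [[-15.8,25.8,0],0],
    [[-15.8,25.8,0],0],
    [[-15.8,25.8,0],0],
    [[-15.8,25.8,0],0],
    [[-15.8,25.8,0],0],
    [[-15.8,25.8,0],0],
    [[-15.8,25.8,0],0],
    [[-15.8,25.8,0],0],
    [[-15.8,25.8,0],0],
    [[-15.8,25.8,0],0],
    [[-15.8,25.8,0],0]
  ],
  "claw": 60
}}

```text
clock: 2.65
position: [0.5228, 0.029, 0.2314]
tcp_rot: [[0.408, 0.913, 0.0], [0.913, -0.408, -0.0], [0.0, 0.0, -1.0]]
force: [1.4, 0.4, 0.0]
gripper_width: 0.06
```

Request:
{"op": "servo_tool", "data": {
  "steps": [
    [[0,0,8],0.1053],
    [[0,0,8],0.1053],
    [[0,0,8],0.1053],
    [[0,0,8],0.1053],
    [[0,0,8],0.1053],
    [[0,0,8],0.1053],
    [[0,0,8],0.1053],
    [[0,0,8],0.1053],
    [[0,0,8],0.1053],
    [[0,0,8],0.1053],
    [[0,0,0],0],
    [[0,0,0],0]
  ]
}}

```text
clock: 3.65
position: [0.5219, 0.0305, 0.1512]
tcp_rot: [[0.995, 0.101, -0.001], [0.101, -0.995, 0.0], [-0.001, -0.0, -1.0]]
force: [-0.3, -0.8, 0.6]
gripper_width: 0.0602
```

```bash
python3 - <<'E'
from h import *
np.set_printoptions(precision=4,suppress=True)
s=state();print(s['clock'],s['position'],s['tcp_rot'],s['gripper_width'],s['force'])
for n in ['wrist','side','top']:
    c=get_calibration(n); im=grab_frame(n)
    cv2.imwrite(f'pics/b_{n}.png',im[:,:,::-1]); print(n, c['rvec'],c['tvec'])
E
```

```text
3.65 [0.5219 0.0305 0.1512] [[ 0.9949  0.1011 -0.0007]
 [ 0.1011 -0.9949  0.0001]
 [-0.0007 -0.0002 -1.    ]] 0.0602364534136671 [-0.2955 -0.815   0.6124]
wrist [-2.8419 -0.1438 -0.0205] [-0.5217 -0.0356  0.2973]
side [ 2.1954 -0.4745  0.212 ] [-0.476   0.1934  1.0869]
top [ 2.1649 -2.2126  0.0633] [0.0175 0.522  1.5135]
```

View pics/b_wrist.png

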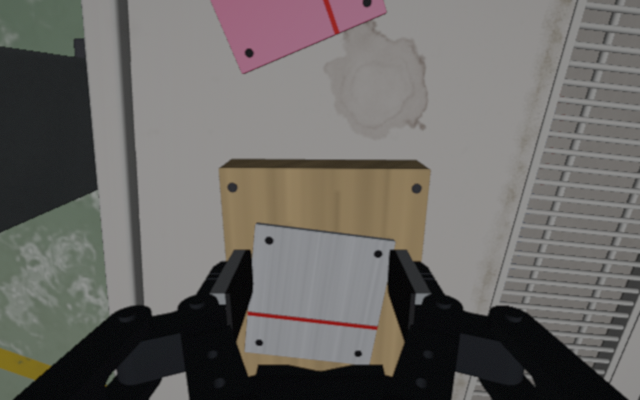

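View pics/b_side.png

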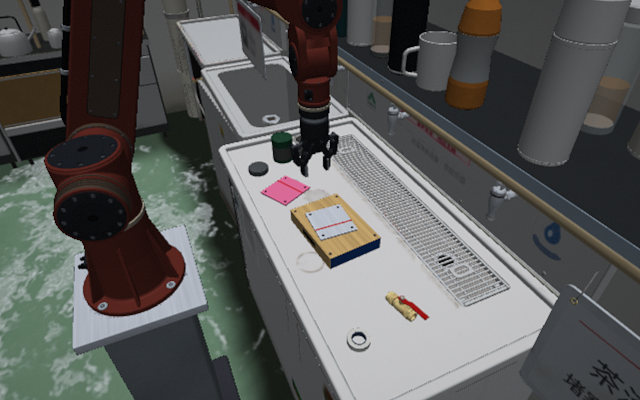

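The wrist view shows the step's back top edge at row ~168, columns 221 to 429, almost parallel to the fingers. The plate's back edge runs from (257, 223) to (395, 240). I'll check these against the fixed views.

```bash
python3 - <<'E'
from h import *
np.set_printoptions(precision=4,suppress=True)
c=get_calibration('wrist')
for k,uv,z in [('bN',(220.5,168),.04),('bF',(429.5,168.5),.04),('pBL',(257,223),.046),('pTL',(395,240),.046),('lR',(248,314),.046),('lL',(378,327.5),.046)]:
    print(k,onz(c,uv,z))
E
```

```text
bN [0.4458 0.0433 0.04  ]
bF [0.6021 0.0586 0.04  ]
pBL [0.4761 0.0043 0.046 ]
pTL [0.5841 0.0008 0.046 ]
lR [ 0.4724 -0.0781  0.046 ]
lL [ 0.583  -0.0805  0.046 ]
```

Request:
{"op": "servo_tool", "data": {
  "steps": [
    [[0,0,14],0],
    [[0,0,14],0],
    [[0,0,14],0],
    [[0,0,14],0],
    [[0,0,14],0],
    [[0,0,14],0],
    [[0,0,12],0],
    [[0,0,6],0],
    [[0,0,2],0],
    [[0,0,0],0],
    [[0,0,0],0]
  ]
}}

```text
clock: 4.72
position: [0.5227, 0.0304, 0.048]
tcp_rot: [[0.995, 0.098, 0.001], [0.098, -0.995, -0.0], [0.001, 0.0, -1.0]]
force: [-0.1, -0.7, 0.9]
gripper_width: 0.0597
```

```bash
python3 - <<'E'
from h import *
for n in ['wrist','side']:
    im=grab_frame(n)
    im=im[230:] if n=='wrist' else cv2.resize(im[130:280,250:420],None,fx=4,fy=4,interpolation=cv2.INTER_CUBIC)
    cv2.imwrite(f'pics/c_{n}.png',im[:,:,::-1])
E
```

```text
(no output)
```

View pics/c_side.png

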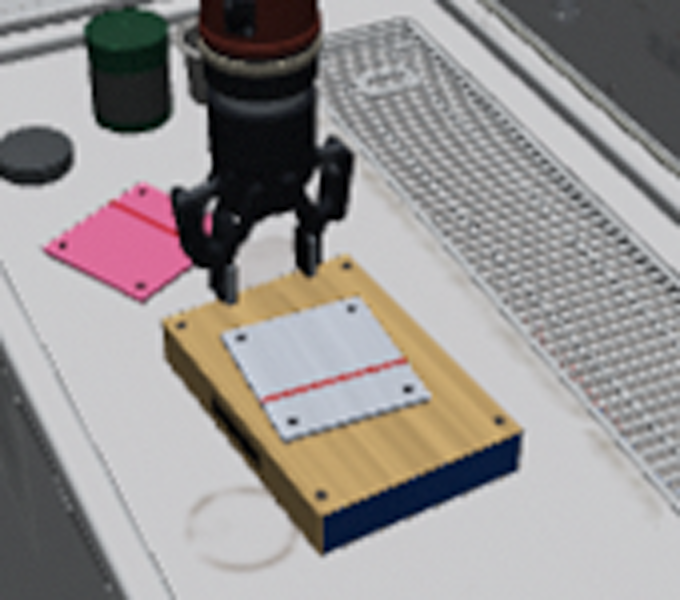

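View pics/c_wrist.png

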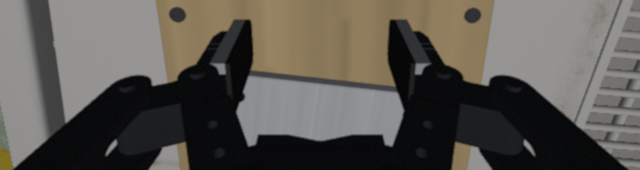

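The fingers hover just behind the plate without touching. I'll creep down until they touch the step.

Request:
{"op": "servo_tool", "data": {
  "steps": [
    [[0,0,1],0],
    [[0,0,1],0],
    [[0,0,1],0],
    [[0,0,1],0],
    [[0,0,1],0],
    [[0,0,0],0],
    [[0,0,0],0]
  ]
}}

```text
clock: 5.4
position: [0.522, 0.0304, 0.0422]
tcp_rot: [[0.995, 0.098, -0.0], [0.098, -0.995, 0.0], [-0.0, -0.0, -1.0]]
force: [0.1, 0.9, 0.2]
gripper_width: 0.0599
```

Request:
{"op": "servo_tool", "data": {
  "steps": [
    [[0,0,1],0],
    [[0,0,1],0],
    [[0,0,0],0],
    [[0,0,0],0]
  ]
}}

```text
clock: 5.73
position: [0.5221, 0.0304, 0.0402]
tcp_rot: [[0.995, 0.098, -0.0], [0.098, -0.995, 0.0], [-0.0, -0.0, -1.0]]
force: [0.0, -0.3, -0.3]
gripper_width: 0.0599
```

Request:
{"op": "servo_tool", "data": {
  "steps": [
    [[0,0,1],0],
    [[0,0,1],0],
    [[0,0,0],0],
    [[0,0,0],0]
  ]
}}

```text
clock: 6.07
position: [0.5221, 0.0304, 0.0382]
tcp_rot: [[0.995, 0.098, -0.0], [0.098, -0.995, 0.0], [-0.0, -0.0, -1.0]]
force: [-0.6, -0.9, 0.1]
gripper_width: 0.0603
```

Request:
{"op": "servo_tool", "data": {
  "steps": [
    [[0,0,1],0],
    [[0,0,0],0],
    [[0,0,0],0]
  ]
}}

```text
clock: 6.32
position: [0.5221, 0.0304, 0.0372]
tcp_rot: [[0.995, 0.098, -0.0], [0.098, -0.995, -0.0], [-0.0, 0.0, -1.0]]
force: [-0.1, 0.2, 0.1]
gripper_width: 0.0599
```

Request:
{"op": "servo_tool", "data": {
  "steps": [
    [[0,0,1],0],
    [[0,0,0],0],
    [[0,0,0],0]
  ]
}}

```text
clock: 6.57
position: [0.5221, 0.0304, 0.0363]
tcp_rot: [[0.995, 0.098, -0.0], [0.098, -0.995, -0.0], [-0.0, 0.0, -1.0]]
force: [0.3, 0.1, 1.0]
gripper_width: 0.0601
```

Request:
{"op": "servo_tool", "data": {
  "steps": [
    [[0,4,1],0],
    [[0,4,0],0],
    [[0,3,0],0],
    [[0,3,0],0],
    [[0,3,0],0],
    [[0,3,0],0],
    [[0,3,0],0],
    [[0,3,0],0],
    [[0,3,0],0],
    [[0,3,0],0],
    [[0,3,0],0],
    [[0,0,0],0]
  ]
}}

```text
clock: 7.57
position: [0.5258, -0.0051, 0.0353]
tcp_rot: [[0.995, 0.097, 0.0], [0.097, -0.995, -0.001], [0.0, 0.001, -1.0]]
force: [-0.5, 0.5, -0.3]
gripper_width: 0.0598
```

```bash
python3 - <<'E'
from h import *
print(state()['force'])
for n in ['wrist','side']:
    im=grab_frame(n)
    im=im[230:] if n=='wrist' else cv2.resize(im[130:280,250:420],None,fx=4,fy=4,interpolation=cv2.INTER_CUBIC)
    cv2.imwrite(f'pics/d_{n}.png',im[:,:,::-1])
E
```

```text
[-0.54443674  0.48278528 -0.27148277]
```

View pics/d_side.png

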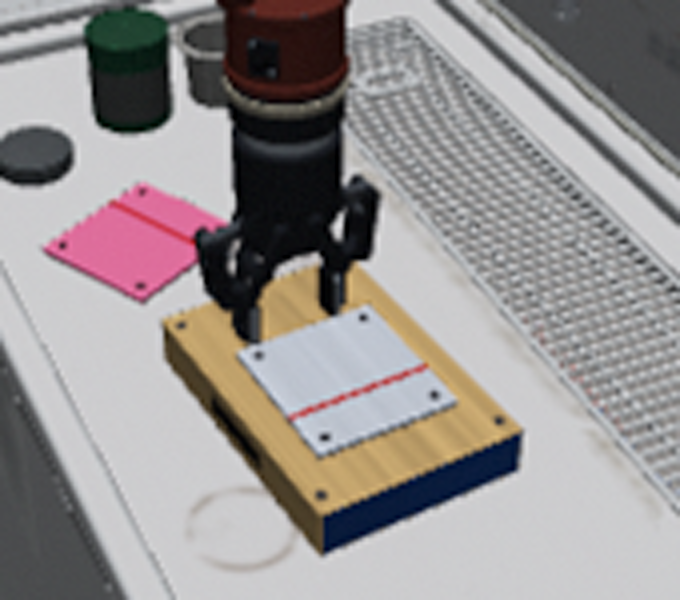

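View pics/d_wrist.png

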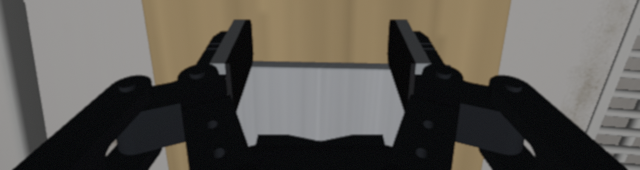

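The plate has slid and turned nearly flush with both fingers. I'll push on.

Request:
{"op": "servo_tool", "data": {
  "steps": [
    [[0,4,0],0],
    [[0,4,0],0],
    [[0,4,0],0],
    [[0,4,0],0],
    [[0,4,0],0],
    [[0,4,0],0],
    [[0,4,0],0],
    [[0,4,0],0],
    [[0,4,0],0],
    [[0,4,0],0],
    [[0,4,0],0],
    [[0,4,0],0],
    [[0,4,0],0],
    [[0,4,0],0],
    [[0,3,0],0],
    [[0,2,0],0],
    [[0,2,0],0],
    [[0,1,0],0],
    [[0,0,0],0]
  ]
}}

```text
clock: 9.25
position: [0.5319, -0.0684, 0.0353]
tcp_rot: [[0.995, 0.098, 0.0], [0.098, -0.995, -0.0], [-0.0, 0.0, -1.0]]
force: [0.1, -0.2, 0.1]
gripper_width: 0.0598
```

```bash
python3 - <<'E'
from h import *
print(state()['force'])
for n in ['top','side','wrist']:
    im=grab_frame(n)
    cv2.imwrite(f'pics/e_{n}.png',im[:,:,::-1])
    if n!='wrist':
        im=im[150:280,280:440] if n=='top' else im[170:280,280:420]
        im=cv2.resize(im,None,fx=5,fy=5,interpolation=cv2.INTER_CUBIC)
        cv2.imwrite(f'pics/e_{n}z.png',im[:,:,::-1])
E
```

```text
[ 0.07299166 -0.17490111  0.05134419]
```

View pics/e_sidez.png

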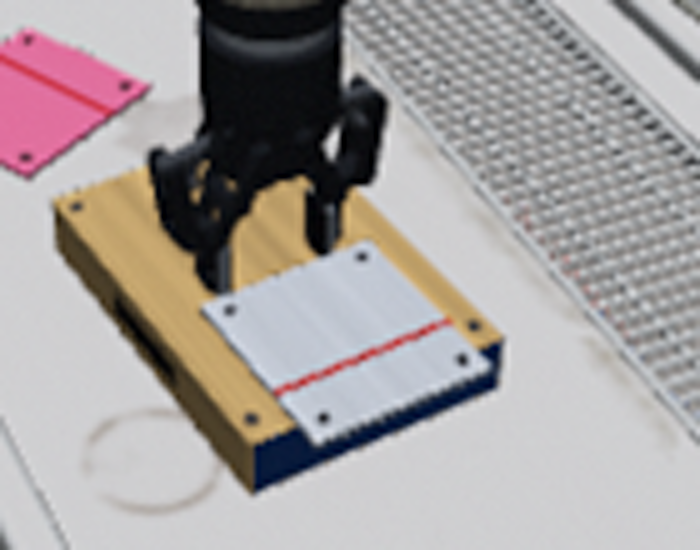

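View pics/e_topz.png

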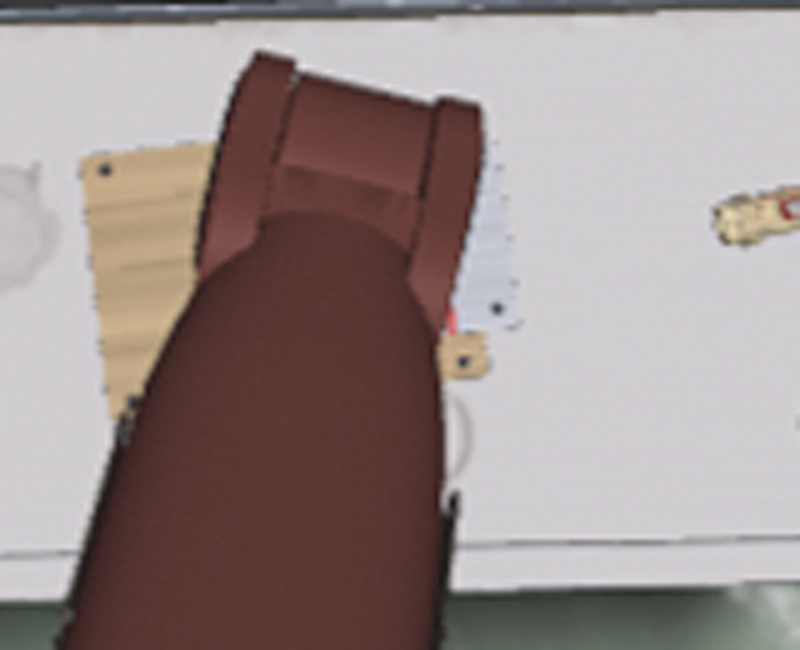

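View pics/e_wrist.png

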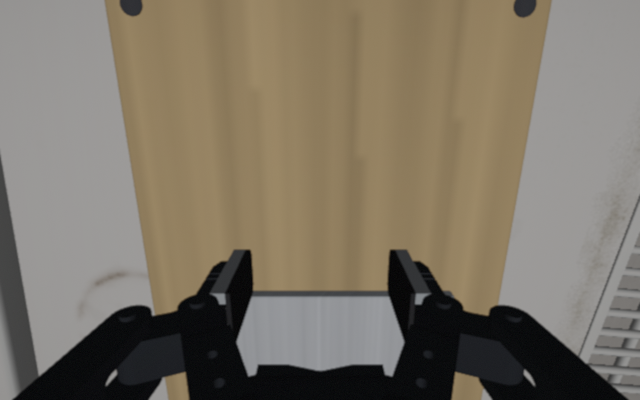

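The plate is square and overhangs, with its line still short of the edge. Side view, zoomed: line ends at (276, 393) and (452, 321), edge ends at (253, 447) and (502, 343).

```bash
python3 - <<'E'
from h import *
np.set_printoptions(precision=4,suppress=True)
S=get_calibration('side'); f=lambda u,v:(280+u/5-.4,170+v/5-.4)
N=onz(S,f(253,447),.04)[:2];F=onz(S,f(502,343),.04)[:2]
ys=(F-N)/np.linalg.norm(F-N);print(N,F,np.linalg.norm(F-N),np.degrees(np.arctan2(ys[1],ys[0])))
xs=np.array([ys[1],-ys[0]]);M=(N+F)/2
for k,uv in dict(lR=(276,393),lL=(452,321),bR=(205,308),bL=(367,240),fR=(318,446),fL=(492,372)).items():
    p=onz(S,f(*uv),.046)[:2];print(k,p,(p-M)@xs,(p-M)@ys)
E
```

```text
[ 0.4659 -0.1882] [ 0.6203 -0.1745] 0.15500910446216185 5.095963767859963
lR [ 0.4908 -0.1634] -0.022551247397976114 -0.05053519667839542
lL [ 0.601  -0.1535] -0.022624950281954753 0.0601218925603806
bR [ 0.484  -0.0878] -0.09847391864904717 -0.050541913244948694
bL [ 0.5906 -0.0741] -0.10259469885974062 0.056865392386984064
fR [ 0.4936 -0.2066] 0.020798789656565085 -0.051528036184269155
fL [ 0.6006 -0.1969] 0.020568447692132237 0.055878908510697156
```

Request:
{"op": "servo_tool", "data": {
  "steps": [
    [[0,2,0],0],
    [[0,2,0],0],
    [[0,3,0],0],
    [[0,3,0],0],
    [[0,2,0],0],
    [[0,2,0],0],
    [[0,1,0],0],
    [[0,0,0],0]
  ]
}}

```text
clock: 10.07
position: [0.5333, -0.0835, 0.0353]
tcp_rot: [[0.995, 0.097, 0.0], [0.097, -0.995, -0.0], [0.0, 0.0, -1.0]]
force: [-0.2, -0.1, 0.5]
gripper_width: 0.06
```

Request:
{"op": "servo_tool", "data": {
  "steps": [
    [[0,-5,0],0],
    [[0,-10,0],0],
    [[0,-10,-5],0],
    [[0,-10,-15],0],
    [[0,-10,-20],0],
    [[0,-15,-25],0],
    [[0,-20,-30],0],
    [[0,-20,-30],0],
    [[0,-25,-30],0],
    [[0,-25,-15],0],
    [[0,-25,0],0],
    [[0,-25,0],0],
    [[0,0,0],0],
    [[0,0,0],0]
  ]
}}

```text
clock: 11.23
position: [0.513, 0.1178, 0.2056]
tcp_rot: [[0.995, 0.101, 0.0], [0.101, -0.995, -0.0], [0.0, 0.0, -1.0]]
force: [0.5, -1.2, -0.2]
gripper_width: 0.0596
```

```bash
python3 - <<'E'
from h import *
np.set_printoptions(precision=4,suppress=True)
s=state();print(s['clock'],s['position'],s['joint_pos'])
c=get_calibration('wrist');print(c['rvec'],c['tvec'])
for n in ['top','side','wrist']:
    im=grab_frame(n)
    cv2.imwrite(f'pics/f_{n}.png',im[:,:,::-1])
    if n!='wrist':
        im=im[150:280,280:440] if n=='top' else im[170:280,280:420]
        im=cv2.resize(im,None,fx=5,fy=5,interpolation=cv2.INTER_CUBIC)
        cv2.imwrite(f'pics/f_{n}z.png',im[:,:,::-1])
E
```

```text
11.2333 [0.513  0.1178 0.2056] [  4.9781  17.7058 -11.2844  60.9983  -0.0082  89.1822]
[-2.8417 -0.1435 -0.0218] [-0.5219  0.0326  0.3746]
```

View pics/f_sidez.png

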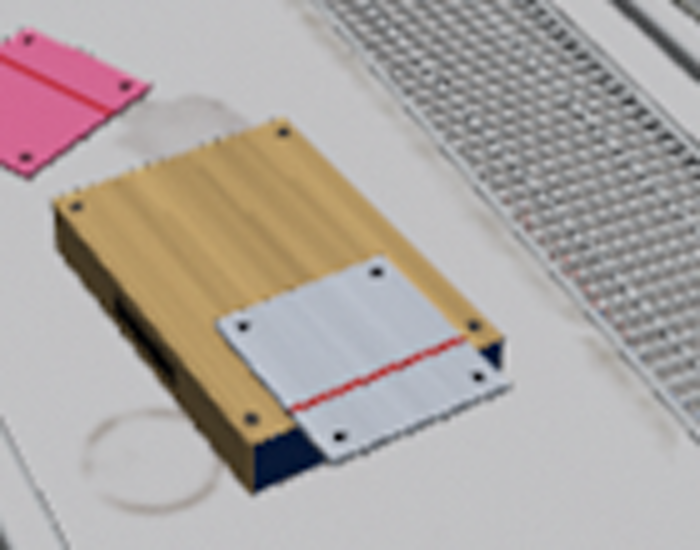

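View pics/f_topz.png

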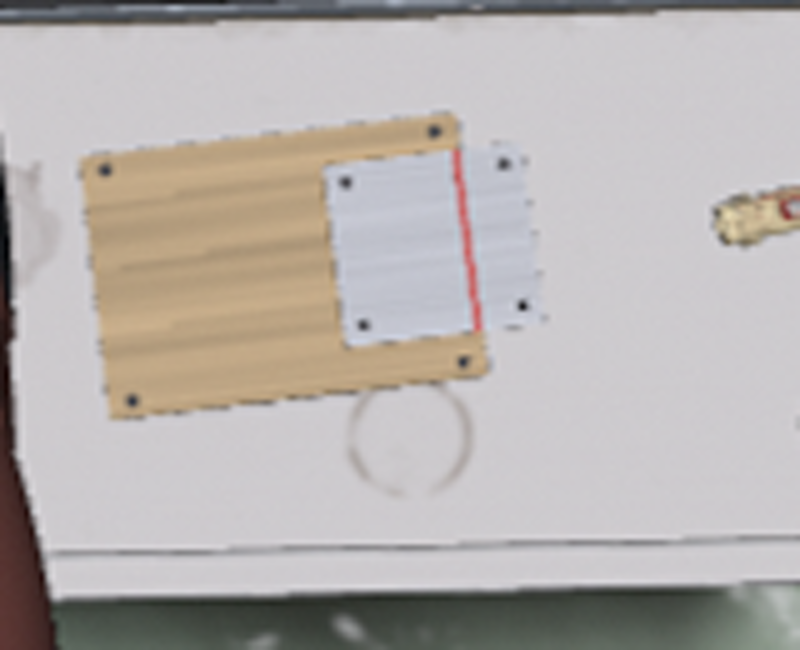

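View pics/f_wrist.png

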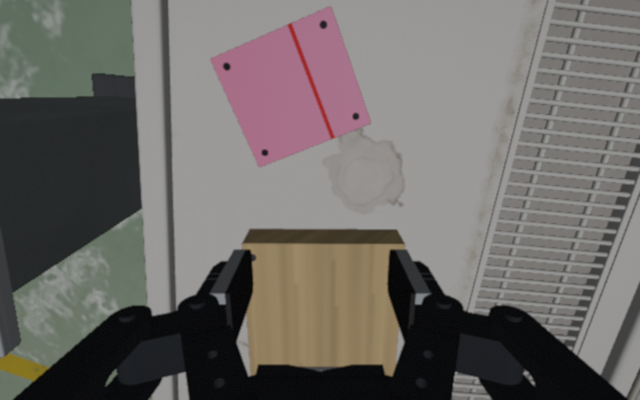

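Clear of the plate. Top view, zoomed: red line from (456, 150) to (479, 330), edge corners about (458, 113) and (489, 374). I'll fit this from both cameras, and move the wrist camera over the edge for a close look.

Request:
{"op": "servo_tool", "data": {
  "steps": [
    [[0,15,0],0],
    [[0,25,0],0],
    [[0,25,0],0],
    [[0,25,0],0],
    [[0,25,0],0],
    [[0,25,0],0],
    [[0,25,0],0],
    [[0,25,0],0],
    [[0,25,0],0],
    [[0,25,0],0],
    [[0,25,0],0],
    [[0,25,0],0],
    [[0,25,0],0],
    [[0,10,0],0],
    [[0,0,0],0],
    [[0,0,0],0]
  ]
}}

```text
clock: 12.72
position: [0.545, -0.2077, 0.205]
tcp_rot: [[0.995, 0.096, -0.001], [0.096, -0.995, 0.001], [-0.001, -0.001, -1.0]]
force: [0.1, -0.1, -0.2]
gripper_width: 0.0598
```

```bash
python3 - <<'E'
from h import *
import pickle
s=state();c=get_calibration('wrist');im=grab_frame('wrist');print(s['clock'],s['position'])
pickle.dump(c,open('g.pkl','wb'))
cv2.imwrite('pics/g_wrist.png',im[:,:,::-1])
E
```

```text
12.7167 [ 0.5449992  -0.20766827  0.20501134]
```

View pics/g_wrist.png

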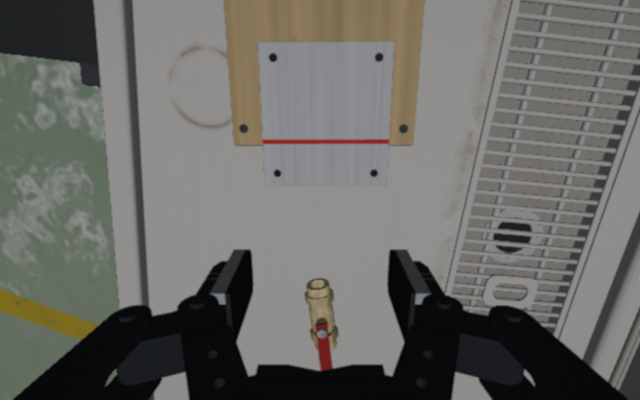

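A clear view: red line at row ~142, columns 262 to 390, and step edge at row ~146 either side. Now sub-pixel extraction.

```bash
python3 - <<'E'
from h import *
import pickle
np.set_printoptions(precision=4,suppress=True)
c=pickle.load(open('g.pkl','rb'))
im=cv2.imread('pics/g_wrist.png').astype(float)
cv2.imwrite('pics/g_z.png',cv2.resize(im[110:200,215:430],None,fx=3.7,fy=3.7,interpolation=cv2.INTER_CUBIC))
b,g,r=im[...,0],im[...,1],im[...,2]
for col in (240,248,256,400,408): print(col,[(int(r[y,col]),int(b[y,col])) for y in range(140,152)])
red=np.clip(r-g-20,0,None)
L=[]
for col in range(268,386):
    w=red[135:150,col]; L.append((col,(w*np.arange(135,150)).sum()/w.sum()))
pl=np.polyfit(*np.array(L).T,1)
E=[]
for col in list(range(238,260))+list(range(394,411)):
    w=(r-b)[138:156,col]; hi=w[:5].mean(); lo=w[-4:].mean(); th=(hi+lo)/2
    k=np.where(w>th)[0].max(); E.append((col,138+k+(w[k]-th)/(w[k]-w[k+1])))
E=np.array(E); pe=np.polyfit(*E.T,1); print(np.std(E[:,1]-np.polyval(pe,E[:,0])))
print(np.polyval(pl,[262,390]),np.polyval(pe,[236,412]))
A=onz(c,(236,np.polyval(pe,236)),.04)[:2];B=onz(c,(412,np.polyval(pe,412)),.04)[:2]
ys=(B-A)/np.linalg.norm(B-A);xs=np.array([ys[1],-ys[0]]);print('edge',A,B,np.degrees(np.arctan2(ys[1],ys[0])))
for col in(262.5,390):
    p=onz(c,(col,np.polyval(pl,col)),.046)[:2];print(p,(p-A)@xs)
# other views, parallel model check
for n,f,pts in [('side',lambda u,v:(280+u/5-.4,170+v/5-.4),[(253,447),(502,343),(292,408),(465,338),(334,463),(512,384),(217,318),(383,257)]),('top',lambda u,v:(280+u/5-.4,150+v/5-.4),[(489,374),(458,113),(479,330),(456,150),(543,322),(522,146),(346,347),(325,166)])]:
    C=get_calibration(n);q=[onz(C,f(*p),.04 if i<2 else .046)[:2] for i,p in enumerate(pts)]
    y=q[1]-q[0];y/=np.linalg.norm(y);x=np.array([y[1],-y[0]]);print(n,[round(float((p-q[0])@x)*1000,1) for p in q[2:]])
E
```

```text
240 [(138, 90), (138, 90), (138, 90), (137, 88), (126, 86), (112, 103), (132, 131), (144, 141), (145, 143), (145, 142), (145, 142), (144, 141)]
248 [(139, 90), (139, 90), (140, 90), (139, 90), (128, 88), (113, 103), (132, 132), (144, 142), (145, 142), (144, 141), (145, 142), (145, 142)]
256 [(137, 88), (136, 88), (137, 88), (136, 87), (127, 87), (112, 103), (132, 132), (144, 141), (145, 142), (145, 141), (145, 141), (145, 142)]
400 [(130, 83), (132, 85), (131, 84), (130, 83), (122, 82), (111, 97), (132, 130), (144, 141), (145, 142), (145, 142), (145, 142), (145, 141)]
408 [(134, 87), (133, 86), (134, 86), (134, 85), (125, 83), (113, 98), (133, 130), (144, 142), (145, 142), (145, 142), (145, 142), (145, 142)]
0.027013603626917515
[141.2727 141.1625] [144.4537 144.6292]
edge [ 0.4672 -0.1844] [ 0.6231 -0.1695] 5.44865479669923
[ 0.4914 -0.1784] -0.003652374765965012
[ 0.6018 -0.1677] -0.003857386801784905
side [-9.0, -8.0, 34.8, 33.1, -88.2, -85.7]
top [-3.6, -4.6, 35.0, 35.1, -83.8, -83.9][ WARN:0@0.510] global loadsave.cpp:1063 imwrite_ Unsupported depth image for selected encoder is fallbacked to CV_8U.
```

View pics/g_z.png

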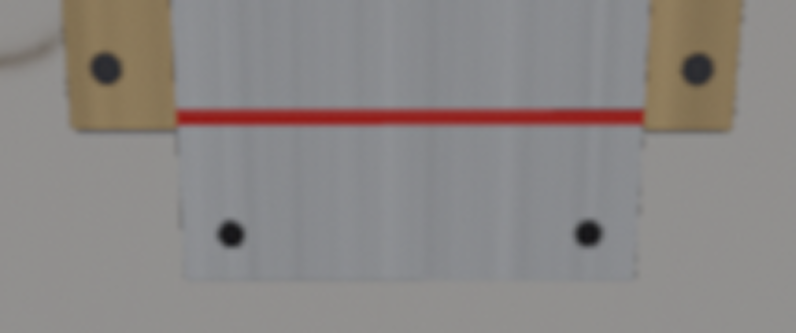

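All views agree the plate is square. The line is about 4 mm short of the edge: −3.7 and −3.9 from the wrist, about −4 from the top, and a noisier −6 to −9 from the side. I'll go back behind the plate and push about 4.5 mm more.

Request:
{"op": "servo_tool", "data": {
  "steps": [
    [[0,-15,0],0],
    [[0,-25,0],0],
    [[0,-25,0],0],
    [[0,-25,0],0],
    [[0,-25,0],0],
    [[0,-25,0],0],
    [[0,-15,0],0],
    [[0,-10,0],0],
    [[0,0,10],0],
    [[0,0,20],0],
    [[0,0,25],0],
    [[0,0,25],0],
    [[0,0,25],0],
    [[0,0,20],0],
    [[0,0,15],0],
    [[0,0,10],0],
    [[0,0,5],0],
    [[0,0,0],0],
    [[0,0,0],0]
  ],
  "claw": 60
}}

```text
clock: 14.35
position: [0.5296, -0.0434, 0.0506]
tcp_rot: [[0.995, 0.098, 0.0], [0.098, -0.995, -0.0], [0.0, 0.0, -1.0]]
force: [0.3, -0.2, -0.1]
gripper_width: 0.0601
```

Request:
{"op": "servo_tool", "data": {
  "steps": [
    [[0,0,5],0],
    [[0,0,5],0],
    [[0,0,3],0],
    [[0,0,2],0],
    [[0,5,0],0],
    [[0,8,0],0],
    [[0,8,0],0],
    [[0,6,0],0],
    [[0,5,0],0],
    [[0,2,0],0],
    [[0,0,0],0],
    [[0,0,0],0]
  ]
}}

```text
clock: 15.35
position: [0.5326, -0.0771, 0.0353]
tcp_rot: [[0.995, 0.097, -0.0], [0.097, -0.995, 0.0], [-0.0, -0.0, -1.0]]
force: [-0.1, 1.0, 0.2]
gripper_width: 0.0601
```

10.9/0.995 leaves about 11 mm to go, slowly.

Request:
{"op": "servo_tool", "data": {
  "steps": [
    [[0,2,0],0],
    [[0,2,0],0],
    [[0,2,0],0],
    [[0,1,0],0],
    [[0,1,0],0],
    [[0,1,0],0],
    [[0,1,0],0],
    [[0,1,0],0],
    [[0,0,0],0],
    [[0,0,0],0]
  ]
}}

```text
clock: 16.18
position: [0.5338, -0.0881, 0.0353]
tcp_rot: [[0.995, 0.098, 0.0], [0.098, -0.995, -0.0], [-0.0, 0.0, -1.0]]
force: [-0.4, 1.6, 1.1]
gripper_width: 0.0598
```

Request:
{"op": "servo_tool", "data": {
  "steps": [
    [[0,-5,0],0],
    [[0,-10,0],0],
    [[0,-10,-5],0],
    [[0,-10,-15],0],
    [[0,-10,-25],0],
    [[0,0,-30],0],
    [[0,0,-30],0],
    [[0,0,-30],0],
    [[0,0,-20],0],
    [[0,0,-15],0],
    [[0,10,0],0],
    [[0,25,0],0],
    [[0,25,0],0],
    [[0,25,0],0],
    [[0,25,0],0],
    [[0,25,0],0],
    [[0,20,0],0],
    [[0,10,0],0],
    [[0,0,0],0],
    [[0,0,0],0]
  ]
}}

```text
clock: 17.85
position: [0.5451, -0.2068, 0.2048]
tcp_rot: [[0.995, 0.097, -0.001], [0.097, -0.995, 0.001], [-0.001, -0.001, -1.0]]
force: [-0.4, -0.0, 0.4]
gripper_width: 0.0599
```

```bash
python3 - <<'E'
from h import *
s=state();c=get_calibration('wrist');I=grab_frame('wrist');print(s['clock'],s['position'])
cv2.imwrite('pics/i_wrist.png',I[:,:,::-1])
T=grab_frame('top');S=grab_frame('side')
cv2.imwrite('pics/i_side.png',cv2.resize(S[130:340,220:460],None,fx=2.5,fy=2.5)[:,:,::-1]); cv2.imwrite('pics/i_top.png',T[:,:,::-1])
im=I[:,:,::-1].astype(float)
b,g,r=im[...,0],im[...,1],im[...,2]
red=np.clip(r-g-20,0,None); red[:100]=0;red[200:]=0
row=int(np.argmax(red[:,300:350].sum(1)));print(row)
L=[]
for col in range(275,380):
    w=red[row-7:row+8,col]; L.append((col,(w*np.arange(row-7,row+8)).sum()/w.sum()))
pl=np.polyfit(*np.array(L).T,1)
E=[]
for col in list(range(242,258))+list(range(398,408)):
    w=(r-b)[row-8:row+14,col]; hi=w[:5].mean(); lo=w[-4:].mean(); th=(hi+lo)/2
    k=np.where(w>th)[0].max(); E.append((col,row-8+k+(w[k]-th)/(w[k]-w[k+1])))
E=np.array(E); pe=np.polyfit(*E.T,1); print(np.std(E[:,1]-np.polyval(pe,E[:,0])),np.polyval(pl,[262,390]),np.polyval(pe,[262,390]))
A=onz(c,(240,np.polyval(pe,240)),.04)[:2];B=onz(c,(410,np.polyval(pe,410)),.04)[:2]
ys=(B-A)/np.linalg.norm(B-A);xs=np.array([ys[1],-ys[0]])
for col in(262.5,390):
    p=onz(c,(col,np.polyval(pl,col)),.046)[:2];print(p,(p-A)@xs)
E
```

```text
17.85 [ 0.54512873 -0.20680672  0.20477747]
148
0.019764737424851814 [147.66513877 147.55484865] [145.47365923 145.61233269]
[ 0.49180557 -0.18312875] 0.0010328414528755006
[ 0.60272263 -0.17219068] 0.0008155157755068577
```

View pics/i_wrist.png

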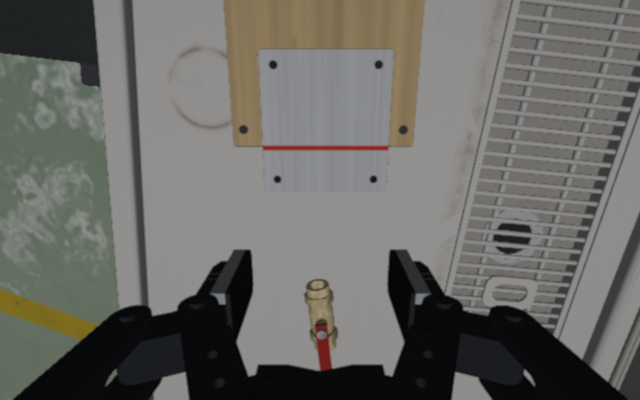

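View pics/i_side.png

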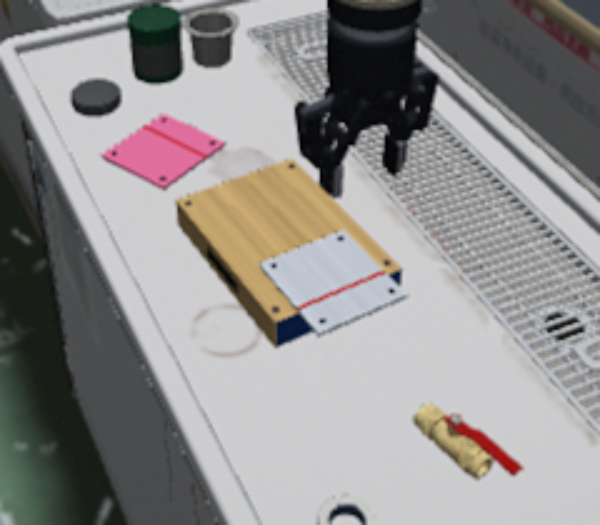

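The line is within about 1 mm of the edge at both ends, the robot is clear, and the bystanders haven't moved. Handing in.

```bash
python3 -c "
from workcell import *
print(finish_job())"
```

```text
the job is handed in; nothing more can be done
None
```

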